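# Unstack the supplies into their station dishes

### The job

The supplies for the dispensing station were left piled in one stack. Take the stack apart from the top and set each thing upright and flat inside its own low grey holder: the brass weight from the top of the stack in the smallest round dish, the ointment pot in the middle-sized round dish, the label roll in the largest round dish and the capsule carton in the rectangular tray, lying the long way of the tray. Set things down rather than drop them, tip nothing over, and leave the glass beaker and the funnel where they stand.

Things in the scene. Friction and masses are not known exactly. Their poses are not given: they have to be found in the camera images.
- weight_center (a point): Plain brass laboratory weight (round body with a knob on top), 28 mm across, 40 mm tall, upright on top of the stack, standing loosely on the pot's lid. The point is its centre, 20 mm above its base; z up. Its body is straight-sided up to about 22 mm above its base; above that it tapers to the knob, about 15 mm across: grip it by the body.
- pot_center (a point): Small round white ointment pot with a dark green screw lid (fixed to it), 44 mm across the lid, 42 mm the body, 40 mm tall, with a flat white paper seal on the lid; stands on the label roll, under the brass weight. The point is its centre, 20 mm above its base; z up.
- roll_center (a point): Roll of white labels, 62 mm across, 34 mm tall, axis upright; lies on the carton, under the pot. The point is its centre, 17 mm above its base; z (the roll's axis) up. Firm enough to be gripped across its outside.
- carton_center (a point): White capsule carton, 52 mm (x) by 84 mm (y) by 30 mm tall, on the worktop at the bottom of the stack; its yaw varies up to about 35 degrees. The point is its centre, 15 mm above its base; x is its short way, y its long way, z up. The things above are stacked up to 7 mm off-centre on what they stand on; the whole stack is 144 mm tall.
- dish_small: The smallest of three round, fixed, low dishes of grey plastic: inside 44 mm across, outside 52 mm, floor 3 mm thick, rim top 7 mm above the worktop (so 4 mm above its floor). Origin: centre of its underside, on the worktop; z up. Place of the brass weight. The four places and the stack swap positions from start to start.
- dish_medium: The middle-sized of three round, fixed, low dishes of grey plastic: inside 60 mm across, outside 68 mm, floor 3 mm thick, rim top 7 mm above the worktop (so 4 mm above its floor). Origin: centre of its underside, on the worktop; z up. Place of the ointment pot. The four places and the stack swap positions from start to start.
- dish_large: The largest of three round, fixed, low dishes of grey plastic: inside 80 mm across, outside 88 mm, floor 3 mm thick, rim top 7 mm above the worktop (so 4 mm above its floor). Origin: centre of its underside, on the worktop; z up. Place of the label roll. The four places and the stack swap positions from start to start.
- tray: Fixed low rectangular tray of grey plastic: inside 68 mm (x) by 100 mm (y), outside 76 by 108 mm, floor 3 mm thick, rim top 7 mm above the worktop. Its yaw varies up to about 35 degrees. Origin: centre of its underside, on the worktop; x is its short way, y its long way, z up. Place of the carton, either way round.
- beaker: Bystander: clear empty beaker, 59 mm across, 72 mm tall, standing loose at the left of the work. Origin: centre of its underside. To be left alone.
- funnel: Bystander: cream-coloured funnel standing loose on its wide mouth, 71 mm across, 78 mm tall, behind the work. Origin: centre of its underside. To be left alone.

How it is judged (in metres and radians):
At the end, for the whole second after the job is handed in: Weight in the small dish, pot in the middle one, roll in the large one, carton in the tray: each centre within 13 mm of its holder's, on the floor (+2.5/-4 mm), upright within 0.05 rad, at rest; carton's long way within 0.3 rad of the tray's (horizontal distance between weight_center and dish_small below 0.013 m and z of weight_center in the frame of dish_small between 0.019 and 0.0255 m and angle between each of weight_center, pot_center, roll_center, carton_center's own z axis and vertical below 0.05 rad and linear speed of each of weight, pot, roll, carton below 0.02 m/s and angular speed of each of weight, pot, roll, carton below 0.2 rad/s and horizontal distance between pot_center and dish_medium below 0.013 m and z of pot_center in the frame of dish_medium between 0.019 and 0.0255 m and horizontal distance between roll_center and dish_large below 0.013 m and z of roll_center in the frame of dish_large between 0.016 and 0.0225 m and horizontal distance between carton_center and tray below 0.013 m and z of carton_center in the frame of tray between 0.014 and 0.0205 m and angle between the y axis of carton_center and the y axis of tray, either way round below 0.3 rad); the robot touches nothing.
It fails at once if a thing of the stack is tipped over (more than 35 degrees) (angle between any of weight_center, pot_center, roll_center, carton_center's own z axis and vertical above 0.61 rad).
It fails at once if a thing of the stack is dropped (falls free of the fingers faster than 0.7 m/s, about 25 mm of fall) ((linear speed of weight above 0.7 m/s and contact force between the fingers and weight below 0.01 N) or (linear speed of pot above 0.7 m/s and contact force between the fingers and pot below 0.01 N) or (linear speed of roll above 0.7 m/s and contact force between the fingers and roll below 0.01 N) or (linear speed of carton above 0.7 m/s and contact force between the fingers and carton below 0.01 N)).
It fails at once if the beaker or the funnel is pushed more than 30 mm (distance of any of beaker, funnel from where it was at the start of the episode above 0.03 m).
It also fails if it takes over 128 s, if anything falls off the work surface, if the arm or the gripper's body presses on something with over 40 N, if the wrist force passes 120 N, or if a joint passes its speed limit or range.

### The arm

A 6-joint arm with a two-finger parallel gripper is mounted at the origin on a cart in front of the work surface, level with it; the furniture and walls round the work are solid. World frame = base frame: x ahead of the robot, y to its left, z up, the work surface at z = 0. Lengths are in mm, angles in rad, forces in N, time in s.
With the tool pointing down it reaches from about 250 to 775 mm from the base axis. Payload 4 kg.
Tool frame: the origin (TCP) lies midway between the tips of the shut fingers; the grasp point (between the pads) lies 19 mm behind it (bot.grip_depth is the distance from the TCP to the grasp point, in mm); z points along the fingers, y is the line along which they close (so a half turn about z gives the same grasp; the last joint's range is limited). The gripper opens to 94 mm and grips with 3 to 60 N. Pads are 16 mm wide; open, the fingers measure 119 mm over their backs; the gripper's body (75 mm by 177 mm) begins 78 mm behind the grasp point.
Start: joints at [-1.408, 0.087, 1.371, -0, 1.684, -0.103], TCP at [144.471, -530.706, 205.506] pointing down, gripper open.
Joint ranges: [-3.1, 3.1], [-0.76, 2.03], [0.27, 2.55], [-1.08, 4.22], [0.17, 2.65], [-2.57, 2.57]. Speed limits (rad/s): [2.79, 2.79, 3.14, 3.14, 3.14, 3.14].

### API

Orientations are given as a 3x3 rotation matrix whose columns are the frame's x, y, z axes.
In Python, from plant import bot, capture gives the robot as it stands.
- The arm moves only by the tool apply_moves, never from a script. Its argument "plan" is a list of rows, each an object of numbers: "hand": the finger opening in m, from 0 to 0.094; "tx", "ty", "tz": the shift along the tool's x, y, z in m; "rx", "ry", "rz": the turn, a rotation vector about the tool's x, y, z in rad. A call has 1 to 10 rows; each row shifts and turns the commanded pose from where the row before left it, along the tool's axes as they then stand; what a row does not reach is not made up. A row lasts 1/10 s, in which the tool goes at most 50 mm and 8.59 degrees, less where a joint would pass 70% of its speed; a pose out of reach is approached as far as the arm can. A call is refused whole if a number of a shift passes 0.05 or a number of a turn 0.15, either way. A call with a gripper value outside its range is refused whole. The fingers move at their own pace and stop on an object; the grip force is fixed at half the most. Time passes only in rows, so rows that do not move let the fingers close. It gives the time, the measured TCP pose, the force, the opening and the grip force at its end, in the units of the state.
- bot.sense(): the state, without advancing time (a new reading comes with each control period).
- capture(name): name is "scene" or "top"; returns a dict with "img" (384x512x3 uint8, blue, green, red), "range_z" (384x512 float32, mm along the optical axis (not along the pixel's ray), 0 where there is no reading), "fx", "fy", "cx", "cy" (pixels), "dist" ([k1, k2, p1, p2, k3] as OpenCV has them; the pictures are not rectified), "R" (3x3) and "t" (3): a world point X has camera coordinates R X + t. Camera axes: x right, y down, z forward; pixel columns grow to the right and rows downward; lengths in mm; the calibration is good to about 2 mm. A picture is of the moment at which its call begins.
- bot.hand_in(): hands the job in; it is judged then, once.
The state is a dict: "clock": time; "joint_positions": joint angles; "joint_vel": joint speeds; "joint_efforts": joint torques, N m; "position": TCP position; "orientation": TCP orientation; "force": force on the tool from outside, world axes, zero at the start; "wrist_torque": the same for the moment, N m; "width": opening from 0.0 (shut) to 1.0 (fully open); "finger_force": force on a finger pad.
Only numpy, scipy, OpenCV 4.12 (cv2) and the standard library are available. Lean on these libraries where they do the work, as an engineer would, in place of code of your own. Each camera call takes 0.05 s, during which the arm holds its last target. There are 200 camera calls.

## Working session

There is one attempt and no reset: what is moved stays moved. The work goes in short steps, Python scripts to look and compute and a tool call to move; the robot and the scene stay as the last step left them, time stands still between calls to the robot, and variables do not carry over. Pictures are saved under pics/ and viewed, at most 14 in all, crops included, and the job is handed in when it is done.

Besides the shell and the picture viewer there is one more tool, called after "Call:" as name([rows], argument=value, ...), one row to a line, values as JSON. apply_moves: Moves the arm, as the interface text tells. Its arguments: {"type":"object","properties":{"plan":{"type":"array","items":{"type":"object","properties":{"hand":{"type":"number"},"tx":{"type":"number"},"ty":{"type":"number"},"tz":{"type":"number"},"rx":{"type":"number"},"ry":{"type":"number"},"rz":{"type":"number"}}}}},"required":["plan"]}

```bash
mkdir -p pics; ls
cat > h.py <<'E'
import numpy as np, cv2
from plant import bot, capture
def cloud(c):
    h,w=c['range_z'].shape
    u,v=np.meshgrid(np.arange(w),np.arange(h))
    K=np.array([[c['fx'],0,c['cx']],[0,c['fy'],c['cy']],[0,0,1.]])
    p=cv2.undistortPoints(np.stack([u,v],-1).reshape(-1,1,2).astype(np.float64),K,np.array(c['dist'])).reshape(h,w,2)
    z=c['range_z'].astype(float)
    X=np.stack([p[...,0]*z,p[...,1]*z,z],-1)
    W=(X-np.array(c['t']))@np.array(c['R'])
    W[z==0]=np.nan
    return W
E
python3 - <<'E'
from h import *
for n in ['scene','top']:
    c=capture(n); cv2.imwrite(f'pics/{n}0.png',c['img']); np.savez(f'{n}0.npz',W=cloud(c),img=c['img'])
    print(n, -np.array(c['R']).T@np.array(c['t']))
s=bot.sense();print(s)
E
```

```text
pics
scene [ 85.3231018  327.00900457 813.39671591]
top [ 342.63383684   41.07958996 1174.27264824]
{'clock': 0.1, 'joint_positions': array([-1.40814116e+00,  8.78921633e-02,  1.37210710e+00, -2.14172584e-05,
        1.68358721e+00, -1.03135975e-01]), 'joint_vel': array([-0.00022111, -0.00405411, -0.00326197, -0.00034781, -0.00012955,
        0.00011209]), 'joint_efforts': array([ 1.91250299e-03, -3.41253269e+01, -3.03302014e+01,  7.19972025e-02,
        3.04574682e-02, -9.75577336e-05]), 'position': array([ 144.35868918, -530.20449862,  204.41314686]), 'orientation': array([[ 9.64885651e-01,  2.62670064e-01, -3.43878488e-04],
       [ 2.62670224e-01, -9.64883670e-01,  1.96406425e-03],
       [ 1.84098145e-04, -1.98542405e-03, -9.99998012e-01]]), 'force': array([ 0.88624767, -0.62455438, -0.84887506]), 'wrist_torque': array([ 0.02412589, -0.00243181,  0.02161137]), 'finger_force': 0.0, 'width': 0.9999644221378898}
```

View pics/scene0.png

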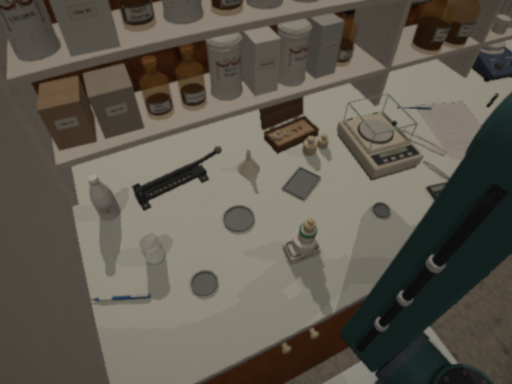

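View pics/top0.png

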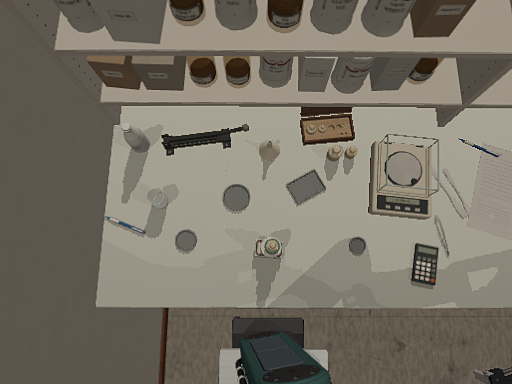

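The scene shows the stack at about (303,240), with dishes at (239,219), (204,284) and (381,210) and the tray at (301,183). In the top view the large dish is at (236,198), medium (186,241), small (357,246), tray (306,187), stack (268,247), funnel (269,150) and beaker (157,199).

Run:
```python
from h import *
d=np.load('top0.npz');W=d['W'];img=d['img']
g=np.nanmedian(W[265:285,180:220].reshape(-1,3),0);print('table',g)
g=img.astype(int).sum(2)//3
K=capture('top')
def w_at(uv,z):
    Km=np.array([[K['fx'],0,K['cx']],[0,K['fy'],K['cy']],[0,0,1.]])
    p=cv2.undistortPoints(np.array(uv,float).reshape(-1,1,2),Km,np.array(K['dist'])).reshape(-1,2)
    R=np.array(K['R']);C=-R.T@np.array(K['t']);r=np.c_[p,np.ones(len(p))]@R
    return C+r*((z-C[2])/r[:,2])[:,None]
for n,(u,v),r in [('L',(236,198),22),('M',(186,241),18),('S',(357,246),15),('tray',(306,187),28)]:
    sub=img[v-r:v+r+1,u-r:u+r+1].max(2)
    m=(sub<135).astype(np.uint8)
    nn,lab,st,ce=cv2.connectedComponentsWithStats(m)
    i=lab[r,r] if lab[r,r] else 1+st[1:,4].argmax()
    cs,_=cv2.findContours((lab==i).astype(np.uint8),0,2);c=max(cs,key=len).reshape(-1,2)+[u-r,v-r]
    P=w_at(c,7)[:,:2]
    R=cv2.minAreaRect(P.astype(np.float32)); E=cv2.fitEllipse(P.astype(np.float32))
    print(n,st[i],'rect',R,'ell',E)
for n,(u0,u1,v0,v1) in [('top',(235,300,220,275))]:
    P=W[v0:v1,u0:u1].reshape(-1,3);
    for lo,hi in [(24,36),(58,70),(98,109),(136,152)]:
        q=P[(P[:,2]>lo)&(P[:,2]<hi)]; print(lo,len(q),np.median(q,0).round(1) if len(q) else '',np.ptp(q,0).round(0) if len(q) else '')
        if len(q)>4: print(cv2.minAreaRect(q[:,:2].astype(np.float32)))
for n,(u0,u1,v0,v1) in [('fun',(255,285,135,165)),('beak',(145,170,185,212))]:
    P=W[v0:v1,u0:u1].reshape(-1,3);q=P[P[:,2]>15];print(n,np.median(q,0),q.min(0),q.max(0))
a=cv2.resize(img[215:280,230:310],None,fx=8,fy=8,interpolation=cv2.INTER_CUBIC);cv2.imwrite('pics/ct.png',a)
s=np.load('scene0.npz')['img']; a=cv2.resize(s[205:270,270:340],None,fx=8,fy=8,interpolation=cv2.INTER_CUBIC);cv2.imwrite('pics/cs.png',a)
```

```text
table [364.48507937 225.44294755  -0.42404098]
L [  8   8  28  30 653] rect ((604.483154296875, 119.48653411865234), (95.21892547607422, 86.65708923339844), 0.2606494128704071) ell ((606.3048095703125, 118.56305694580078), (86.86848449707031, 95.30368041992188), 82.10902404785156)
M [  7   6  22  25 424] rect ((467.5042724609375, 272.8102111816406), (75.00818634033203, 65.61433410644531), 2.5116186141967773) ell ((468.3569641113281, 273.0737609863281), (66.51902770996094, 74.0027847290039), 83.70826721191406)
S [  5   6  19  20 280] rect ((452.564697265625, -259.66668701171875), (58.89576721191406, 56.42964553833008), 0.16744013130664825) ell ((455.170654296875, -259.8099060058594), (56.760955810546875, 59.63753128051758), 76.35407257080078)
tray [  7  10  41  38 871] rect ((642.0913696289062, -105.5415267944336), (84.5927734375, 116.09417724609375), 28.674448013305664) ell ((642.5503540039062, -105.11212921142578), (89.77745819091797, 137.9020233154297), 32.27185821533203)
24 161 [439.1  43.3  29.4] [57. 83. 10.]
((443.7909240722656, 14.441526412963867), (83.70121002197266, 52.327552795410156), 85.51766967773438)
58 160 [441.9  16.7  63.7] [59. 59. 11.]
((445.1128845214844, 7.7494964599609375), (59.44535827636719, 59.29616165161133), 0.20737481117248535)
98 93 [443.8   9.2 101.9] [40. 40. 10.]
((444.3267517089844, 6.050498962402344), (40.15900421142578, 39.9089469909668), 89.65579223632812)
136 28 [442.9   6.  141.4] [14. 14.  9.]
((441.9268798828125, 5.97951602935791), (13.748451232910156, 13.923357963562012), 0.04192182421684265)
fun [764.97204257  12.58903255  27.92412314] [741.17443831 -14.21656333  15.15238116] [796.88322854  35.14998214  81.7071176 ]
beak [598.38850401 363.76823987  47.99002478] [568.1180685  334.57951632  15.03338811] [623.72818619 388.22743127  75.94058094]
```

View pics/ct.png

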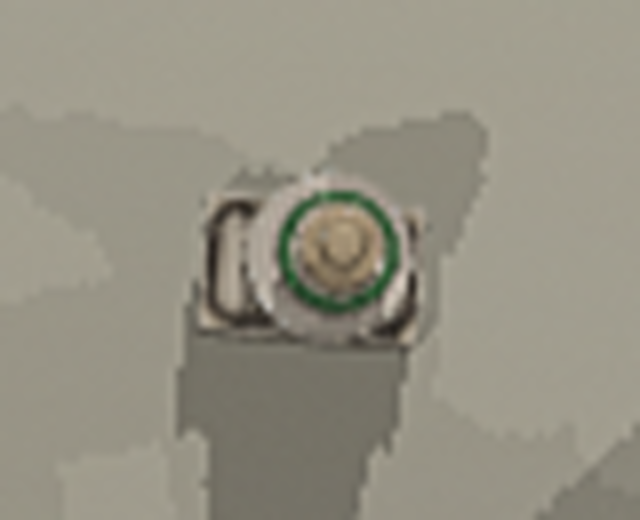

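View pics/cs.png

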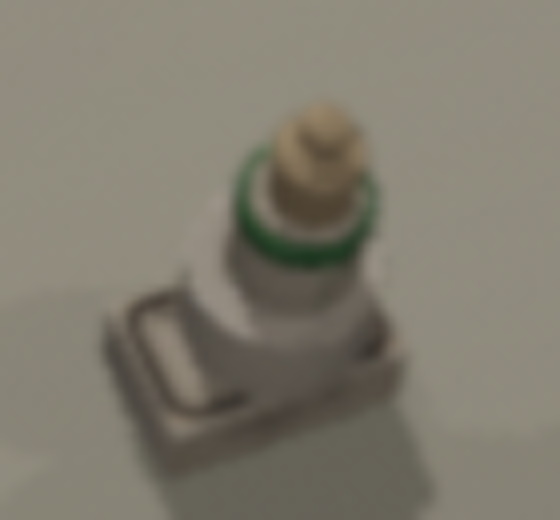

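The top crop shows the stack seen from above: weight knob at about (342,245), green lid ring around it, and the carton's label end to the left. Its long way is nearly along world y. The scene crop shows the stack upright. Both agree with the depth figures. I'll turn the tool first and refine the dish positions while it is moving.

Call:
apply_moves([
  {"rz": -0.145, "hand": 0.094},
  {"rz": -0.145},
  {"rz": -0.145},
  {"rz": -0.145},
  {"rz": -0.145},
  {"rz": -0.145},
  {"rz": -0.145},
  {"rz": -0.145},
  {"rz": -0.145},
  {},
])

```text
invalid input at $.plan[0]: expected keys hand, tx, ty, tz, rx, ry, rz
```

```bash
cat >> h.py <<'E'
def go(x,y,z,axdeg=None):
    s=bot.sense();R=np.array(s['orientation']);p=np.array(s['position'])
    d=R.T@(np.array([x,y,z])-p)
    yaw=np.degrees(np.arctan2(R[1,0],R[0,0]))
    print('t',round(s['clock'],1),'pos',p.round(1),'yaw',yaw.round(2),'tilt',(R[:,2]*1000).round(1),'tool delta',d.round(1),'w',round(s['width']*94,1),'F',np.round(s['force'],1),'ff',np.round(s['finger_force'],1),'q',np.round(s['joint_positions'],2))
E
python3 - <<'E'
from h import *
go(443,6,205)
from scipy.optimize import least_squares
for cam in ['top','scene']:
    d=np.load(cam+'0.npz');W=d['W'].reshape(-1,3);I=d['img'].reshape(-1,3).max(1)
    for n,(x,y),r in [('L',(605,118.5),44),('M',(468,273),34),('S',(454,-260),26),('tray',(642,-105.5),62)]:
        k=(np.hypot(W[:,0]-x,W[:,1]-y)<r+12)&(abs(W[:,2])<20)
        P=W[k];rim=P[(P[:,2]>4)]
        fl=P[np.hypot(P[:,0]-x,P[:,1]-y)<r*.6]
        if len(rim)<5: print(cam,n,'no rim',len(P));continue
        f=least_squares(lambda q:np.hypot(rim[:,0]-q[0],rim[:,1]-q[1])-r+2,[x,y],loss='soft_l1')
        print(cam,n,len(rim),f.x.round(1),'floor z',np.median(fl[:,2]).round(1),'rect',cv2.minAreaRect(rim[:,:2].astype(np.float32)))
    P=W[(np.hypot(W[:,0]-443,W[:,1]-6)<60)]
    for lo,hi in [(58,70),(98,109),(138,150)]:
        q=P[(P[:,2]>lo)&(P[:,2]<hi)];print(cam,lo,cv2.minEnclosingCircle(q[:,:2].astype(np.float32)) if len(q) else '',q[:,2].max() if len(q) else '')
E
```

```text
t 0.1 pos [ 144.4 -530.3  204.6] yaw 15.23 tilt [-3.0e-01  1.6e+00 -1.0e+03] tool delta [ 4.29e+02 -4.39e+02  4.00e-01] w 94.1 F [-0.3 -0.4 -0.2] ff 0.0 q [-1.41  0.09  1.37 -0.    1.68 -0.1 ]
top L 237 [609.9 117.9] floor z 2.4 rect ((608.0022583007812, 118.01032257080078), (96.12232208251953, 83.64066314697266), 0.8191010355949402)
top M 142 [470.1 274. ] floor z 2.2 rect ((469.2937316894531, 275.12640380859375), (65.67504119873047, 69.78401947021484), 0.8766283988952637)
top S 93 [ 457.5 -262.9] floor z 2.2 rect ((449.7565002441406, -262.6089172363281), (47.5443115234375, 65.17880249023438), 83.79389190673828)
top tray 323 [ 625.8 -122.8] floor z 2.6 rect ((644.3938598632812, -101.45543670654297), (121.87907409667969, 130.26083374023438), 40.57897186279297)
top 58 ((445.77105712890625, 8.476935386657715), 30.992414474487305) 69.71608799063978
top 98 ((443.75439453125, 6.570225238800049), 21.676923751831055) 108.5099630340178
top 138 ((442.6397399902344, 5.893578052520752), 7.694553375244141) 146.01070597027103
scene L 199 [609.9 116.9] floor z 2.7 rect ((608.8483276367188, 116.33808898925781), (87.21202087402344, 85.56475830078125), 11.467328071594238)
scene M 167 [471.1 273.4] floor z 2.6 rect ((470.9163513183594, 272.3094177246094), (65.51788330078125, 65.04496765136719), 86.93745422363281)
scene S 73 [ 457.  -263.4] floor z 2.1 rect ((457.1811828613281, -263.35675048828125), (49.87615966796875, 49.21677780151367), 4.705859661102295)
scene tray 207 [ 631.7 -112.9] floor z 2.6 rect ((647.2391967773438, -110.71998596191406), (77.22705841064453, 120.39176177978516), 28.443378448486328)
scene 58 ((445.2125549316406, 7.209403038024902), 31.140514373779297) 69.81402634168491
scene 98 ((442.25164794921875, 6.231140613555908), 21.763076782226562) 108.35196075321196
scene 138 ((442.6731262207031, 4.80178165435791), 8.125770568847656) 144.45293890230266
```

Call:
apply_moves([
  {"hand": 0.094, "tx": 0, "ty": 0, "tz": 0, "rx": 0, "ry": 0, "rz": -0.145},
  {"hand": 0.094, "tx": 0, "ty": 0, "tz": 0, "rx": 0, "ry": 0, "rz": -0.145},
  {"hand": 0.094, "tx": 0, "ty": 0, "tz": 0, "rx": 0, "ry": 0, "rz": -0.145},
  {"hand": 0.094, "tx": 0, "ty": 0, "tz": 0, "rx": 0, "ry": 0, "rz": -0.145},
  {"hand": 0.094, "tx": 0, "ty": 0, "tz": 0, "rx": 0, "ry": 0, "rz": -0.145},
  {"hand": 0.094, "tx": 0, "ty": 0, "tz": 0, "rx": 0, "ry": 0, "rz": -0.145},
  {"hand": 0.094, "tx": 0, "ty": 0, "tz": 0, "rx": 0, "ry": 0, "rz": -0.145},
  {"hand": 0.094, "tx": 0, "ty": 0, "tz": 0, "rx": 0, "ry": 0, "rz": -0.145},
  {"hand": 0.094, "tx": 0, "ty": 0, "tz": 0, "rx": 0, "ry": 0, "rz": -0.145},
  {"hand": 0.094, "tx": 0, "ty": 0, "tz": 0, "rx": 0, "ry": 0, "rz": 0},
])

```text
clock: 1.15
position: [144.4, -530.5, 205.0]
orientation: [[0.0, 1.0, -0.0], [1.0, -0.0, 0.001], [0.001, -0.0, -1.0]]
force: [-0.3, 1.5, -0.3]
width: 1.002
finger_force: 0.0
```

```bash
python3 -c "
from h import *
go(442.5,5.5,205)"
```

```text
t 1.1 pos [ 144.4 -530.5  205. ] yaw 89.98 tilt [-1.e-01  7.e-01 -1.e+03] tool delta [5.361e+02 2.979e+02 4.000e-01] w 94.2 F [-0.3  1.5 -0.3] ff 0.0 q [-1.41  0.09  1.37 -0.    1.68 -1.41]
```

Call:
apply_moves([
  {"hand": 0.094, "tx": 0.02, "ty": 0.012, "tz": 0, "rx": 0, "ry": 0, "rz": 0},
  {"hand": 0.094, "tx": 0.04, "ty": 0.022, "tz": 0, "rx": 0, "ry": 0, "rz": 0},
  {"hand": 0.094, "tx": 0.04, "ty": 0.022, "tz": 0, "rx": 0, "ry": 0, "rz": 0},
  {"hand": 0.094, "tx": 0.04, "ty": 0.022, "tz": 0, "rx": 0, "ry": 0, "rz": 0},
  {"hand": 0.094, "tx": 0.04, "ty": 0.022, "tz": 0, "rx": 0, "ry": 0, "rz": 0},
  {"hand": 0.094, "tx": 0.04, "ty": 0.022, "tz": 0, "rx": 0, "ry": 0, "rz": 0},
  {"hand": 0.094, "tx": 0.04, "ty": 0.022, "tz": 0, "rx": 0, "ry": 0, "rz": 0},
  {"hand": 0.094, "tx": 0.04, "ty": 0.022, "tz": 0, "rx": 0, "ry": 0, "rz": 0},
  {"hand": 0.094, "tx": 0.04, "ty": 0.022, "tz": 0, "rx": 0, "ry": 0, "rz": 0},
  {"hand": 0.094, "tx": 0.04, "ty": 0.022, "tz": 0, "rx": 0, "ry": 0, "rz": 0},
])

```text
clock: 2.15
position: [354.9, -148.9, 205.6]
orientation: [[0.004, 1.0, 0.001], [1.0, -0.004, -0.001], [-0.001, 0.001, -1.0]]
force: [1.2, -0.5, 0.2]
width: 0.998
finger_force: 0.0
```

Call:
apply_moves([
  {"hand": 0.07, "tx": 0.04, "ty": 0.022, "tz": 0, "rx": 0, "ry": 0, "rz": 0},
  {"hand": 0.06, "tx": 0.04, "ty": 0.022, "tz": 0, "rx": 0, "ry": 0, "rz": 0},
  {"hand": 0.06, "tx": 0.036, "ty": 0.02, "tz": 0, "rx": 0, "ry": 0, "rz": 0},
  {"hand": 0.06, "tx": 0.03, "ty": 0.02, "tz": 0, "rx": 0, "ry": 0, "rz": 0},
  {"hand": 0.06, "tx": 0.01, "ty": 0.006, "tz": 0, "rx": 0, "ry": 0, "rz": 0},
  {"hand": 0.06, "tx": 0, "ty": 0, "tz": 0, "rx": 0, "ry": 0, "rz": 0},
  {"hand": 0.06, "tx": 0, "ty": 0, "tz": 0, "rx": 0, "ry": 0, "rz": 0},
])

```text
clock: 2.85
position: [444.0, 4.5, 205.3]
orientation: [[0.002, 1.0, -0.001], [1.0, -0.002, -0.001], [-0.001, -0.001, -1.0]]
force: [-0.4, -0.8, -0.4]
width: 0.638
finger_force: 0.0
```

```bash
python3 -c "
from h import *
go(442.5,5.5,111)"
```

```text
t 2.9 pos [444.    4.5 205.3] yaw 89.91 tilt [-9.e-01 -9.e-01 -1.e+03] tool delta [ 1.1 -1.4 94.3] w 60.0 F [-0.4 -0.8 -0.4] ff 0.0 q [-0.12 -0.15  1.6  -0.    1.69 -0.12]
```

Call:
apply_moves([
  {"hand": 0.05, "tx": 0.001, "ty": -0.0015, "tz": 0.01, "rx": 0, "ry": 0, "rz": 0},
  {"hand": 0.05, "tx": 0, "ty": 0, "tz": 0.02, "rx": 0, "ry": 0, "rz": 0},
  {"hand": 0.05, "tx": 0, "ty": 0, "tz": 0.02, "rx": 0, "ry": 0, "rz": 0},
  {"hand": 0.05, "tx": 0, "ty": 0, "tz": 0.02, "rx": 0, "ry": 0, "rz": 0},
  {"hand": 0.05, "tx": 0, "ty": 0, "tz": 0.015, "rx": 0, "ry": 0, "rz": 0},
  {"hand": 0.05, "tx": 0, "ty": 0, "tz": 0.009, "rx": 0, "ry": 0, "rz": 0},
  {"hand": 0.045, "tx": 0, "ty": 0, "tz": 0, "rx": 0, "ry": 0, "rz": 0},
  {"hand": 0.04, "tx": 0, "ty": 0, "tz": 0, "rx": 0, "ry": 0, "rz": 0},
  {"hand": 0.036, "tx": 0, "ty": 0, "tz": 0, "rx": 0, "ry": 0, "rz": 0},
  {"hand": 0.034, "tx": 0, "ty": 0, "tz": 0, "rx": 0, "ry": 0, "rz": 0},
])

```text
clock: 3.85
position: [443.6, 6.1, 112.5]
orientation: [[0.0, 1.0, 0.002], [1.0, -0.0, -0.0], [-0.0, 0.002, -1.0]]
force: [-0.3, 0.7, 0.3]
width: 0.368
finger_force: 0.0
```

Run:
```python
from h import *
go(442.5,5.5,111)
c=capture('scene');cv2.imwrite('pics/s1.png',cv2.resize(c['img'][190:260,265:345],None,fx=8,fy=8,interpolation=cv2.INTER_CUBIC))
```

```text
t 3.9 pos [443.6   6.1 112.5] yaw 89.99 tilt [ 2.e+00 -3.e-01 -1.e+03] tool delta [-0.6 -1.1  1.5] w 34.6 F [-0.3  0.7  0.3] ff 0.0 q [-0.11 -0.12  1.76 -0.    1.5  -0.11]
```

View pics/s1.png

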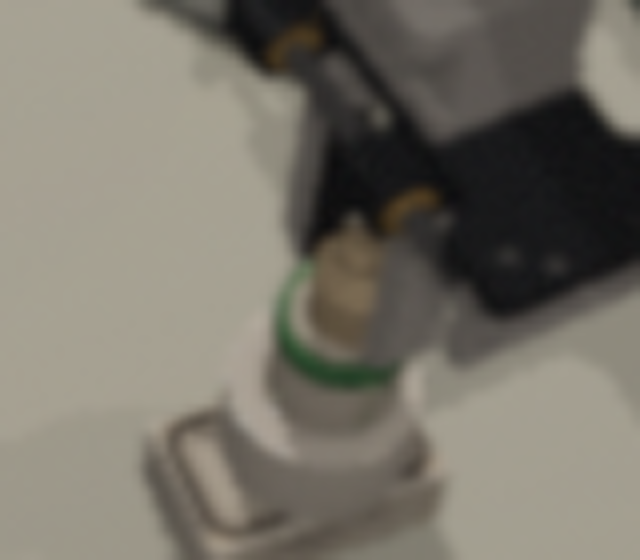

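The weight, at about (350,290), stands untouched between the fingers, and the stack is intact. Next I close and lift.

Call:
apply_moves([
  {"hand": 0.032, "tx": 0, "ty": -0.001, "tz": 0.0015, "rx": 0, "ry": 0, "rz": 0},
  {"hand": 0.03, "tx": 0, "ty": 0, "tz": 0, "rx": 0, "ry": 0, "rz": 0},
  {"hand": 0.028, "tx": 0, "ty": 0, "tz": 0, "rx": 0, "ry": 0, "rz": 0},
  {"hand": 0.025, "tx": 0, "ty": 0, "tz": 0, "rx": 0, "ry": 0, "rz": 0},
  {"hand": 0.02, "tx": 0, "ty": 0, "tz": 0, "rx": 0, "ry": 0, "rz": 0},
  {"hand": 0.01, "tx": 0, "ty": 0, "tz": 0, "rx": 0, "ry": 0, "rz": 0},
  {"hand": 0.01, "tx": 0, "ty": 0, "tz": 0, "rx": 0, "ry": 0, "rz": 0},
  {"hand": 0.01, "tx": 0, "ty": 0, "tz": -0.005, "rx": 0, "ry": 0, "rz": 0},
  {"hand": 0.01, "tx": 0, "ty": 0, "tz": -0.015, "rx": 0, "ry": 0, "rz": 0},
  {"hand": 0.01, "tx": 0, "ty": 0, "tz": -0.02, "rx": 0, "ry": 0, "rz": 0},
])

```text
clock: 4.9
position: [441.0, 6.4, 149.5]
orientation: [[0.0, 1.0, -0.003], [1.0, -0.0, 0.0], [0.0, -0.003, -1.0]]
force: [0.4, 0.4, -0.4]
width: 0.285
finger_force: 30.0
```

```bash
python3 -c "
from h import *
go(457.3,-263,111)"
```

```text
t 4.9 pos [441.    6.4 149.5] yaw 90.0 tilt [-2.9e+00  2.0e-01 -1.0e+03] tool delta [-269.4   16.4   38.4] w 26.8 F [ 0.4  0.4 -0.4] ff 30.0 q [-0.11 -0.14  1.7  -0.    1.58 -0.11]
```

Call:
apply_moves([
  {"hand": 0.01, "tx": -0.015, "ty": 0.002, "tz": 0, "rx": 0, "ry": 0, "rz": 0},
  {"hand": 0.01, "tx": -0.03, "ty": 0.002, "tz": 0, "rx": 0, "ry": 0, "rz": 0},
  {"hand": 0.01, "tx": -0.04, "ty": 0.002, "tz": 0, "rx": 0, "ry": 0, "rz": 0},
  {"hand": 0.01, "tx": -0.04, "ty": 0.002, "tz": 0, "rx": 0, "ry": 0, "rz": 0},
  {"hand": 0.01, "tx": -0.04, "ty": 0.002, "tz": 0, "rx": 0, "ry": 0, "rz": 0},
  {"hand": 0.01, "tx": -0.04, "ty": 0.002, "tz": 0, "rx": 0, "ry": 0, "rz": 0},
  {"hand": 0.01, "tx": -0.035, "ty": 0.002, "tz": 0, "rx": 0, "ry": 0, "rz": 0},
  {"hand": 0.01, "tx": -0.02, "ty": 0.002, "tz": 0, "rx": 0, "ry": 0, "rz": 0},
  {"hand": 0.01, "tx": -0.009, "ty": 0, "tz": 0, "rx": 0, "ry": 0, "rz": 0},
  {"hand": 0.01, "tx": 0, "ty": 0, "tz": 0, "rx": 0, "ry": 0, "rz": 0},
])

```text
clock: 5.9
position: [457.9, -262.9, 149.8]
orientation: [[0.001, 1.0, -0.0], [1.0, -0.001, 0.001], [0.001, -0.0, -1.0]]
force: [0.5, -0.4, -0.8]
width: 0.285
finger_force: 30.0
```

```bash
python3 -c "
from h import *
go(457.3,-263,11)"
```

```text
t 5.9 pos [ 457.9 -262.9  149.8] yaw 89.95 tilt [-5.e-01  7.e-01 -1.e+03] tool delta [ -0.2  -0.6 138.8] w 26.8 F [ 0.5 -0.4 -0.8] ff 30.0 q [-0.63  0.06  1.51  0.    1.57 -0.63]
```

Call:
apply_moves([
  {"hand": 0.01, "tx": 0, "ty": 0, "tz": 0.01, "rx": 0, "ry": 0, "rz": 0},
  {"hand": 0.01, "tx": 0, "ty": 0, "tz": 0.025, "rx": 0, "ry": 0, "rz": 0},
  {"hand": 0.01, "tx": 0, "ty": 0, "tz": 0.03, "rx": 0, "ry": 0, "rz": 0},
  {"hand": 0.01, "tx": 0, "ty": 0, "tz": 0.03, "rx": 0, "ry": 0, "rz": 0},
  {"hand": 0.01, "tx": 0, "ty": 0, "tz": 0.02, "rx": 0, "ry": 0, "rz": 0},
  {"hand": 0.01, "tx": 0, "ty": 0, "tz": 0.014, "rx": 0, "ry": 0, "rz": 0},
  {"hand": 0.01, "tx": 0, "ty": 0, "tz": 0.005, "rx": 0, "ry": 0, "rz": 0},
  {"hand": 0.01, "tx": 0, "ty": 0, "tz": 0, "rx": 0, "ry": 0, "rz": 0},
  {"hand": 0.01, "tx": 0, "ty": 0, "tz": 0, "rx": 0, "ry": 0, "rz": 0},
])

```text
clock: 6.8
position: [458.8, -263.0, 17.2]
orientation: [[-0.0, 1.0, 0.002], [1.0, 0.0, -0.001], [-0.001, 0.002, -1.0]]
force: [0.2, 0.0, -0.5]
width: 0.291
finger_force: 30.0
```

Run:
```python
from h import *
go(457.3,-263,9.7)
c=capture('scene');cv2.imwrite('pics/s2.png',cv2.resize(c['img'][165:245,330:430],None,fx=6,fy=6,interpolation=cv2.INTER_CUBIC))
```

```text
t 6.8 pos [ 458.8 -263.    17.2] yaw 90.03 tilt [    1.8    -1.3 -1000. ] tool delta [-0.  -1.5  7.5] w 27.4 F [ 0.2  0.  -0.5] ff 30.0 q [-0.63  0.15  1.68 -0.    1.3  -0.63]
```

View pics/s2.png

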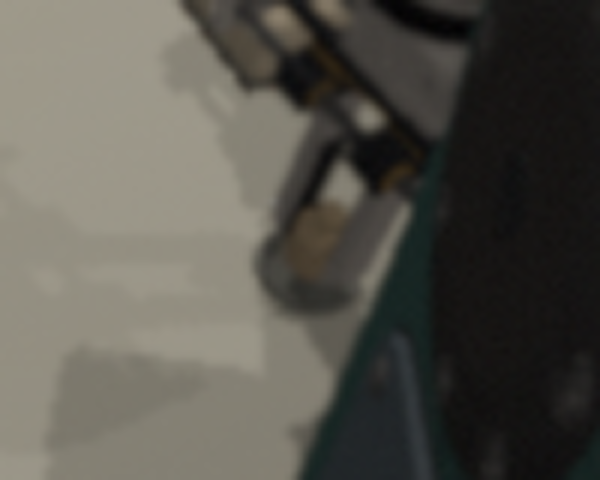

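The weight, at about (318,240), is held upright over the dish, whose rim runs around (300,285). Next I creep down.

Call:
apply_moves([
  {"hand": 0.01, "tx": 0, "ty": -0.001, "tz": 0.002, "rx": 0, "ry": 0, "rz": 0},
  {"hand": 0.01, "tx": 0, "ty": 0, "tz": 0.002, "rx": 0, "ry": 0, "rz": 0},
  {"hand": 0.01, "tx": 0, "ty": 0, "tz": 0.001, "rx": 0, "ry": 0, "rz": 0},
  {"hand": 0.01, "tx": 0, "ty": 0, "tz": 0.001, "rx": 0, "ry": 0, "rz": 0},
  {"hand": 0.01, "tx": 0, "ty": 0, "tz": 0, "rx": 0, "ry": 0, "rz": 0},
])

```text
clock: 7.35
position: [456.8, -262.7, 9.8]
orientation: [[0.0, 1.0, -0.0], [1.0, -0.0, 0.0], [0.0, -0.0, -1.0]]
force: [0.0, -1.0, -0.4]
width: 0.289
finger_force: 30.0
```

Call:
apply_moves([
  {"hand": 0.01, "tx": 0, "ty": 0, "tz": 0.001, "rx": 0, "ry": 0, "rz": 0},
  {"hand": 0.01, "tx": 0, "ty": 0, "tz": 0, "rx": 0, "ry": 0, "rz": 0},
])

```text
clock: 7.55
position: [457.1, -262.8, 9.1]
orientation: [[-0.0, 1.0, 0.0], [1.0, 0.0, -0.0], [-0.0, 0.0, -1.0]]
force: [0.3, -0.3, -0.3]
width: 0.288
finger_force: 30.0
```

Call:
apply_moves([
  {"hand": 0.01, "tx": 0, "ty": 0, "tz": 0.001, "rx": 0, "ry": 0, "rz": 0},
  {"hand": 0.01, "tx": 0, "ty": 0, "tz": 0, "rx": 0, "ry": 0, "rz": 0},
])

```text
clock: 7.75
position: [457.1, -262.8, 9.0]
orientation: [[-0.0, 1.0, 0.0], [1.0, 0.0, -0.0], [-0.0, 0.0, -1.0]]
force: [-2.3, -0.2, 4.8]
width: 0.29
finger_force: 30.0
```

Contact (4.8 N). I release gently and withdraw straight up.

Call:
apply_moves([
  {"hand": 0.028, "tx": 0, "ty": 0, "tz": 0, "rx": 0, "ry": 0, "rz": 0},
  {"hand": 0.032, "tx": 0, "ty": 0, "tz": 0, "rx": 0, "ry": 0, "rz": 0},
  {"hand": 0.04, "tx": 0, "ty": 0, "tz": 0, "rx": 0, "ry": 0, "rz": 0},
  {"hand": 0.046, "tx": 0, "ty": 0, "tz": 0, "rx": 0, "ry": 0, "rz": 0},
  {"hand": 0.046, "tx": 0, "ty": 0, "tz": 0, "rx": 0, "ry": 0, "rz": 0},
  {"hand": 0.046, "tx": 0, "ty": 0, "tz": -0.01, "rx": 0, "ry": 0, "rz": 0},
  {"hand": 0.046, "tx": 0, "ty": 0, "tz": -0.03, "rx": 0, "ry": 0, "rz": 0},
  {"hand": 0.06, "tx": 0, "ty": 0, "tz": -0.04, "rx": 0, "ry": 0, "rz": 0},
  {"hand": 0.07, "tx": 0, "ty": 0, "tz": -0.04, "rx": 0, "ry": 0, "rz": 0},
  {"hand": 0.07, "tx": 0, "ty": 0, "tz": -0.03, "rx": 0, "ry": 0, "rz": 0},
])

```text
clock: 8.75
position: [457.7, -263.2, 161.8]
orientation: [[-0.0, 1.0, 0.003], [1.0, 0.0, -0.002], [-0.002, 0.003, -1.0]]
force: [0.3, -1.2, 0.4]
width: 0.71
finger_force: 0.0
```

Call:
apply_moves([
  {"hand": 0.07, "tx": 0.02, "ty": -0.001, "tz": 0, "rx": 0, "ry": 0, "rz": 0},
  {"hand": 0.07, "tx": 0.04, "ty": -0.002, "tz": 0, "rx": 0, "ry": 0, "rz": 0},
  {"hand": 0.07, "tx": 0.04, "ty": -0.002, "tz": 0, "rx": 0, "ry": 0, "rz": 0},
  {"hand": 0.07, "tx": 0.04, "ty": -0.002, "tz": 0, "rx": 0, "ry": 0, "rz": 0},
  {"hand": 0.07, "tx": 0.04, "ty": -0.002, "tz": 0, "rx": 0, "ry": 0, "rz": 0},
  {"hand": 0.07, "tx": 0.04, "ty": -0.002, "tz": 0, "rx": 0, "ry": 0, "rz": 0},
  {"hand": 0.07, "tx": 0.03, "ty": -0.002, "tz": 0, "rx": 0, "ry": 0, "rz": 0},
  {"hand": 0.07, "tx": 0.019, "ty": -0.001, "tz": 0, "rx": 0, "ry": 0, "rz": 0},
  {"hand": 0.07, "tx": 0, "ty": 0, "tz": 0, "rx": 0, "ry": 0, "rz": 0},
  {"hand": 0.07, "tx": 0, "ty": 0, "tz": 0, "rx": 0, "ry": 0, "rz": 0},
])

```text
clock: 9.75
position: [443.1, 6.1, 158.6]
orientation: [[-0.001, 1.0, 0.001], [1.0, 0.001, -0.001], [-0.001, 0.001, -1.0]]
force: [-0.1, 0.1, -0.6]
width: 0.744
finger_force: 0.0
```

```bash
cat >> h.py <<'E'
def at(W,x,y,r,lo,hi):
    W=W.reshape(-1,3);q=W[(np.hypot(W[:,0]-x,W[:,1]-y)<r)&(W[:,2]>lo)&(W[:,2]<hi)]
    return (len(q),np.round(cv2.minEnclosingCircle(q[:,:2].astype(np.float32)),1) if 0 else cv2.minEnclosingCircle(q[:,:2].astype(np.float32)),np.median(q[:,2]).round(1)) if len(q)>3 else len(q)
E
python3 - <<'E'
from h import *
go(443,6.2,73)
for n in ['top','scene']:
    c=capture(n);W=cloud(c)
    print(n,'weight knob',at(W,457,-263,25,35,60),'lid',at(W,443,6,40,97,110),'roll',at(W,445,8,45,58,70))
cv2.imwrite('pics/t3.png',cv2.resize(capture('top')['img'][140:290,140:400],None,fx=3,fy=3,interpolation=cv2.INTER_CUBIC))
E
```

```text
t 9.8 pos [443.1   6.1 158.6] yaw 90.05 tilt [ 1.e+00 -9.e-01 -1.e+03] tool delta [ 0.2 -0.2 85.6] w 69.9 F [-0.1  0.1 -0.6] ff 0.0 q [-0.11 -0.14  1.69 -0.    1.6  -0.11]
top weight knob (23, ((456.0694274902344, -263.1235656738281), 8.124099731445312), np.float64(40.9)) lid 0 roll 0
scene weight knob (17, ((454.7613830566406, -260.8389892578125), 6.528763294219971), np.float64(40.7)) lid (226, ((444.12939453125, 5.118542194366455), 22.478853225708008), np.float64(102.3)) roll (204, ((445.1640930175781, 7.77910852432251), 31.415693283081055), np.float64(62.9))
```

View pics/t3.png

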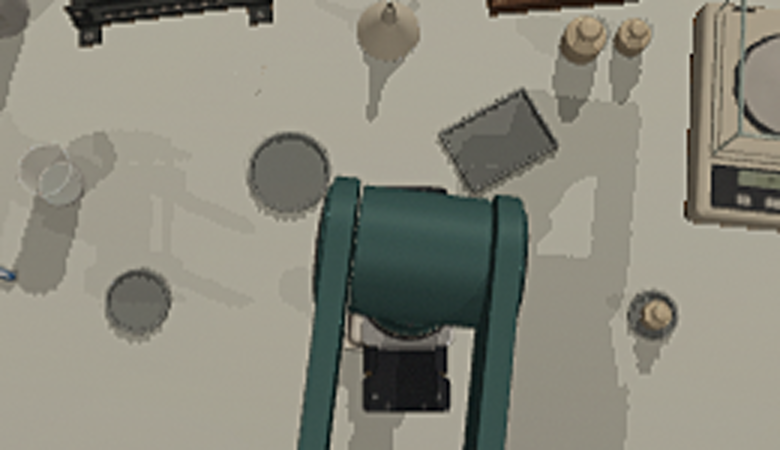

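The top view shows the weight upright in the small dish at (655,315). The dishes, tray and bystanders are where they were. Now the pot.

Call:
apply_moves([
  {"hand": 0.07, "tx": 0, "ty": 0, "tz": 0.01, "rx": 0, "ry": 0, "rz": 0},
  {"hand": 0.07, "tx": 0, "ty": 0, "tz": 0.02, "rx": 0, "ry": 0, "rz": 0},
  {"hand": 0.07, "tx": 0, "ty": 0, "tz": 0.02, "rx": 0, "ry": 0, "rz": 0},
  {"hand": 0.07, "tx": 0, "ty": 0, "tz": 0.02, "rx": 0, "ry": 0, "rz": 0},
  {"hand": 0.066, "tx": 0, "ty": 0, "tz": 0.01, "rx": 0, "ry": 0, "rz": 0},
  {"hand": 0.06, "tx": 0, "ty": 0, "tz": 0.005, "rx": 0, "ry": 0, "rz": 0},
  {"hand": 0.056, "tx": 0, "ty": 0, "tz": 0, "rx": 0, "ry": 0, "rz": 0},
  {"hand": 0.052, "tx": 0, "ty": 0, "tz": 0, "rx": 0, "ry": 0, "rz": 0},
  {"hand": 0.05, "tx": 0, "ty": 0, "tz": 0, "rx": 0, "ry": 0, "rz": 0},
  {"hand": 0.048, "tx": 0, "ty": 0, "tz": 0, "rx": 0, "ry": 0, "rz": 0},
])

```text
clock: 10.9
position: [443.6, 6.2, 73.9]
orientation: [[-0.0, 1.0, 0.002], [1.0, 0.0, -0.0], [-0.0, 0.002, -1.0]]
force: [0.8, -0.8, -0.1]
width: 0.514
finger_force: 0.0
```

Call:
apply_moves([
  {"hand": 0.046, "tx": 0, "ty": 0, "tz": 0, "rx": 0, "ry": 0, "rz": 0},
  {"hand": 0.044, "tx": 0, "ty": 0, "tz": 0, "rx": 0, "ry": 0, "rz": 0},
  {"hand": 0.042, "tx": 0, "ty": 0, "tz": 0, "rx": 0, "ry": 0, "rz": 0},
  {"hand": 0.035, "tx": 0, "ty": 0, "tz": 0, "rx": 0, "ry": 0, "rz": 0},
  {"hand": 0.025, "tx": 0, "ty": 0, "tz": 0, "rx": 0, "ry": 0, "rz": 0},
  {"hand": 0.02, "tx": 0, "ty": 0, "tz": 0, "rx": 0, "ry": 0, "rz": 0},
])

```text
clock: 11.5
position: [443.3, 6.3, 73.3]
orientation: [[-0.0, 1.0, 0.001], [1.0, 0.0, -0.0], [-0.0, 0.001, -1.0]]
force: [-0.1, -0.4, 1.7]
width: 0.441
finger_force: 30.0
```

```bash
python3 -c "
from h import *
go(470.7,273.5,112)"
```

```text
t 11.5 pos [443.3   6.3  73.3] yaw 90.0 tilt [ 8.e-01 -1.e-01 -1.e+03] tool delta [267.2  27.5 -38.7] w 41.5 F [-0.1 -0.4  1.7] ff 30.0 q [-0.11 -0.09  1.81  0.    1.42 -0.11]
```

Call:
apply_moves([
  {"hand": 0.02, "tx": 0, "ty": 0, "tz": -0.004, "rx": 0, "ry": 0, "rz": 0},
  {"hand": 0.02, "tx": 0, "ty": 0, "tz": -0.01, "rx": 0, "ry": 0, "rz": 0},
  {"hand": 0.02, "tx": 0, "ty": 0, "tz": -0.02, "rx": 0, "ry": 0, "rz": 0},
  {"hand": 0.02, "tx": 0.015, "ty": 0.001, "tz": -0.006, "rx": 0, "ry": 0, "rz": 0},
  {"hand": 0.02, "tx": 0.03, "ty": 0.003, "tz": 0, "rx": 0, "ry": 0, "rz": 0},
  {"hand": 0.02, "tx": 0.04, "ty": 0.004, "tz": 0, "rx": 0, "ry": 0, "rz": 0},
  {"hand": 0.02, "tx": 0.04, "ty": 0.004, "tz": 0, "rx": 0, "ry": 0, "rz": 0},
  {"hand": 0.02, "tx": 0.04, "ty": 0.004, "tz": 0, "rx": 0, "ry": 0, "rz": 0},
  {"hand": 0.02, "tx": 0.04, "ty": 0.004, "tz": 0, "rx": 0, "ry": 0, "rz": 0},
  {"hand": 0.02, "tx": 0.03, "ty": 0.004, "tz": 0, "rx": 0, "ry": 0, "rz": 0},
])

```text
clock: 12.5
position: [466.8, 243.6, 113.5]
orientation: [[-0.001, 1.0, 0.0], [1.0, 0.001, 0.0], [0.0, 0.0, -1.0]]
force: [-0.8, -0.7, -1.4]
width: 0.439
finger_force: 30.0
```

Call:
apply_moves([
  {"hand": 0.02, "tx": 0.022, "ty": 0.003, "tz": 0, "rx": 0, "ry": 0, "rz": 0},
  {"hand": 0.02, "tx": 0.01, "ty": 0.0005, "tz": 0, "rx": 0, "ry": 0, "rz": 0},
  {"hand": 0.02, "tx": 0, "ty": 0, "tz": 0.01, "rx": 0, "ry": 0, "rz": 0},
  {"hand": 0.02, "tx": 0, "ty": 0, "tz": 0.03, "rx": 0, "ry": 0, "rz": 0},
  {"hand": 0.02, "tx": 0, "ty": 0, "tz": 0.03, "rx": 0, "ry": 0, "rz": 0},
  {"hand": 0.02, "tx": 0, "ty": 0, "tz": 0.018, "rx": 0, "ry": 0, "rz": 0},
  {"hand": 0.02, "tx": 0, "ty": 0, "tz": 0.006, "rx": 0, "ry": 0, "rz": 0},
  {"hand": 0.02, "tx": 0, "ty": 0, "tz": 0, "rx": 0, "ry": 0, "rz": 0},
  {"hand": 0.02, "tx": 0, "ty": 0, "tz": 0, "rx": 0, "ry": 0, "rz": 0},
])

```text
clock: 13.4
position: [471.2, 273.0, 20.0]
orientation: [[0.001, 1.0, 0.002], [1.0, -0.001, 0.0], [0.0, 0.002, -1.0]]
force: [0.2, -0.1, -0.4]
width: 0.442
finger_force: 30.0
```

Run:
```python
from h import *
go(470.7,273.5,12.3)
c=capture('scene');cv2.imwrite('pics/s4.png',cv2.resize(c['img'][225:315,160:270],None,fx=6,fy=6,interpolation=cv2.INTER_CUBIC))
W=cloud(c);print('roll',at(W,445,8,45,58,70), 'lid',at(W,470,273,30,40,52))
```

```text
t 13.4 pos [471.2 273.   20. ] yaw 89.95 tilt [ 1.6e+00  4.0e-01 -1.0e+03] tool delta [ 0.5 -0.6  7.7] w 41.5 F [ 0.2 -0.1 -0.4] ff 30.0 q [ 0.42  0.19  1.64 -0.    1.31  0.42]
roll 0 lid 0
```

View pics/s4.png

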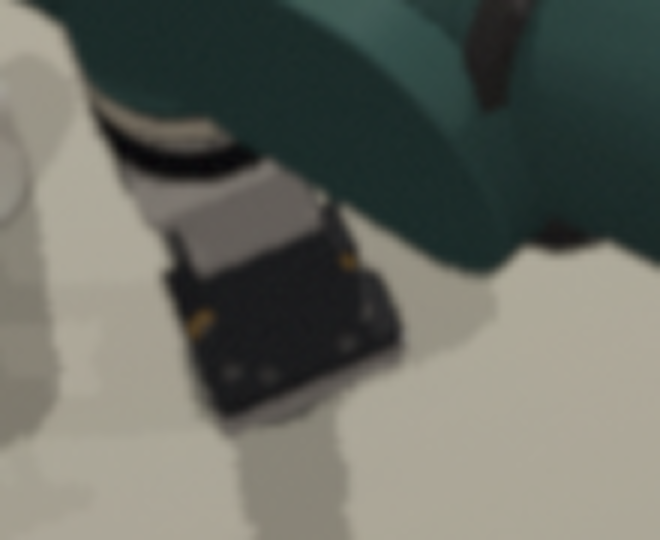

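The gripper body at (290,330) hides the pot, so this view doesn't help. The pose is right, so I creep down by force.

Call:
apply_moves([
  {"hand": 0.02, "tx": 0, "ty": 0, "tz": 0.002, "rx": 0, "ry": 0, "rz": 0},
  {"hand": 0.02, "tx": 0, "ty": 0, "tz": 0.002, "rx": 0, "ry": 0, "rz": 0},
  {"hand": 0.02, "tx": 0, "ty": 0, "tz": 0.001, "rx": 0, "ry": 0, "rz": 0},
  {"hand": 0.02, "tx": 0, "ty": 0, "tz": 0.001, "rx": 0, "ry": 0, "rz": 0},
  {"hand": 0.02, "tx": 0, "ty": 0, "tz": 0, "rx": 0, "ry": 0, "rz": 0},
])

```text
clock: 13.95
position: [470.3, 273.3, 12.7]
orientation: [[-0.0, 1.0, -0.0], [1.0, 0.0, -0.0], [-0.0, -0.0, -1.0]]
force: [-0.2, 0.4, -0.8]
width: 0.439
finger_force: 30.0
```

Call:
apply_moves([
  {"hand": 0.02, "tx": 0, "ty": 0, "tz": 0.001, "rx": 0, "ry": 0, "rz": 0},
  {"hand": 0.02, "tx": 0, "ty": 0, "tz": 0, "rx": 0, "ry": 0, "rz": 0},
])

```text
clock: 14.15
position: [470.6, 273.4, 12.3]
orientation: [[-0.0, 1.0, 0.0], [1.0, 0.0, 0.0], [0.0, 0.0, -1.0]]
force: [-0.8, -0.3, 2.0]
width: 0.437
finger_force: 30.0
```

Call:
apply_moves([
  {"hand": 0.042, "tx": 0, "ty": 0, "tz": 0.0005, "rx": 0, "ry": 0, "rz": 0},
  {"hand": 0.046, "tx": 0, "ty": 0, "tz": 0, "rx": 0, "ry": 0, "rz": 0},
  {"hand": 0.055, "tx": 0, "ty": 0, "tz": 0, "rx": 0, "ry": 0, "rz": 0},
  {"hand": 0.065, "tx": 0, "ty": 0, "tz": 0, "rx": 0, "ry": 0, "rz": 0},
  {"hand": 0.065, "tx": 0, "ty": 0, "tz": 0, "rx": 0, "ry": 0, "rz": 0},
  {"hand": 0.065, "tx": 0, "ty": 0, "tz": -0.01, "rx": 0, "ry": 0, "rz": 0},
  {"hand": 0.065, "tx": 0, "ty": 0, "tz": -0.03, "rx": 0, "ry": 0, "rz": 0},
  {"hand": 0.08, "tx": 0, "ty": 0, "tz": -0.04, "rx": 0, "ry": 0, "rz": 0},
  {"hand": 0.09, "tx": 0, "ty": 0, "tz": -0.035, "rx": 0, "ry": 0, "rz": 0},
  {"hand": 0.09, "tx": 0, "ty": 0, "tz": 0, "rx": 0, "ry": 0, "rz": 0},
])

```text
clock: 15.15
position: [474.2, 275.0, 134.0]
orientation: [[-0.0, 1.0, 0.012], [1.0, -0.0, 0.005], [0.005, 0.012, -1.0]]
force: [-0.8, 0.4, 0.3]
width: 0.911
finger_force: 0.0
```

Call:
apply_moves([
  {"hand": 0.09, "tx": -0.02, "ty": -0.002, "tz": 0, "rx": 0, "ry": 0, "rz": 0},
  {"hand": 0.09, "tx": -0.04, "ty": -0.004, "tz": 0, "rx": 0, "ry": 0, "rz": 0},
  {"hand": 0.09, "tx": -0.04, "ty": -0.004, "tz": 0, "rx": 0, "ry": 0, "rz": 0},
  {"hand": 0.09, "tx": -0.04, "ty": -0.004, "tz": 0, "rx": 0, "ry": 0, "rz": 0},
  {"hand": 0.09, "tx": -0.04, "ty": -0.004, "tz": 0, "rx": 0, "ry": 0, "rz": 0},
  {"hand": 0.09, "tx": -0.04, "ty": -0.004, "tz": 0, "rx": 0, "ry": 0, "rz": 0},
  {"hand": 0.09, "tx": -0.03, "ty": -0.002, "tz": 0, "rx": 0, "ry": 0, "rz": 0},
  {"hand": 0.09, "tx": -0.015, "ty": -0.001, "tz": 0, "rx": 0, "ry": 0, "rz": 0},
  {"hand": 0.09, "tx": 0, "ty": 0, "tz": 0, "rx": 0, "ry": 0, "rz": 0},
  {"hand": 0.09, "tx": 0, "ty": 0, "tz": 0, "rx": 0, "ry": 0, "rz": 0},
])

```text
clock: 16.15
position: [445.3, 8.5, 126.2]
orientation: [[0.001, 1.0, -0.0], [1.0, -0.001, 0.001], [0.001, -0.0, -1.0]]
force: [0.5, 0.2, 0.2]
width: 0.958
finger_force: 0.0
```

Run:
```python
from h import *
for n in ['top','scene']:
    c=capture(n);W=cloud(c)
    print(n,'pot lid',at(W,470,273,30,35,52),'roll',at(W,445,8,45,58,70))
go(445.3,8,39)
```

```text
top pot lid (168, ((469.82916259765625, 274.03662109375), 21.942729949951172), np.float64(41.7)) roll 0
scene pot lid (250, ((469.8273010253906, 273.06011962890625), 21.756216049194336), np.float64(41.5)) roll (316, ((445.68609619140625, 7.0021514892578125), 31.976043701171875), np.float64(62.9))
t 16.2 pos [445.4   9.2 126.3] yaw 90.06 tilt [-4.e-01  4.e-01 -1.e+03] tool delta [-1.2 -0.1 87.3] w 90.1 F [-0.7 -0.7 -0.4] ff 0.0 q [-0.11 -0.12  1.73  0.    1.53 -0.11]
```

Call:
apply_moves([
  {"hand": 0.09, "tx": -0.001, "ty": 0, "tz": 0.01, "rx": 0, "ry": 0, "rz": 0},
  {"hand": 0.09, "tx": 0, "ty": 0, "tz": 0.02, "rx": 0, "ry": 0, "rz": 0},
  {"hand": 0.09, "tx": 0, "ty": 0, "tz": 0.02, "rx": 0, "ry": 0, "rz": 0},
  {"hand": 0.09, "tx": 0, "ty": 0, "tz": 0.02, "rx": 0, "ry": 0, "rz": 0},
  {"hand": 0.086, "tx": 0, "ty": 0, "tz": 0.012, "rx": 0, "ry": 0, "rz": 0},
  {"hand": 0.08, "tx": 0, "ty": 0, "tz": 0.005, "rx": 0, "ry": 0, "rz": 0},
  {"hand": 0.076, "tx": 0, "ty": 0, "tz": 0, "rx": 0, "ry": 0, "rz": 0},
  {"hand": 0.072, "tx": 0, "ty": 0, "tz": 0, "rx": 0, "ry": 0, "rz": 0},
  {"hand": 0.069, "tx": 0, "ty": 0, "tz": 0, "rx": 0, "ry": 0, "rz": 0},
  {"hand": 0.066, "tx": 0, "ty": 0, "tz": 0, "rx": 0, "ry": 0, "rz": 0},
])

```text
clock: 17.25
position: [446.2, 7.2, 40.4]
orientation: [[0.0, 1.0, 0.002], [1.0, -0.0, -0.0], [-0.0, 0.002, -1.0]]
force: [-0.2, 0.3, 0.7]
width: 0.703
finger_force: 0.0
```

Call:
apply_moves([
  {"hand": 0.064, "tx": 0, "ty": 0, "tz": 0, "rx": 0, "ry": 0, "rz": 0},
  {"hand": 0.062, "tx": 0, "ty": 0, "tz": 0, "rx": 0, "ry": 0, "rz": 0},
  {"hand": 0.06, "tx": 0, "ty": 0, "tz": 0, "rx": 0, "ry": 0, "rz": 0},
  {"hand": 0.05, "tx": 0, "ty": 0, "tz": 0, "rx": 0, "ry": 0, "rz": 0},
  {"hand": 0.04, "tx": 0, "ty": 0, "tz": 0, "rx": 0, "ry": 0, "rz": 0},
  {"hand": 0.04, "tx": 0, "ty": 0, "tz": 0, "rx": 0, "ry": 0, "rz": 0},
])

```text
clock: 17.85
position: [445.8, 7.2, 39.8]
orientation: [[0.0, 1.0, 0.001], [1.0, -0.0, -0.0], [-0.0, 0.001, -1.0]]
force: [0.5, 0.4, 1.6]
width: 0.653
finger_force: 30.0
```

```bash
python3 -c "
from h import *
go(609.9,117.4,70)"
```

```text
t 17.9 pos [445.8   7.2  39.8] yaw 90.0 tilt [ 8.e-01 -2.e-01 -1.e+03] tool delta [110.2 164.1 -30.1] w 61.4 F [0.5 0.4 1.6] ff 30.0 q [-0.11 -0.05  1.85 -0.    1.34 -0.11]
```

Call:
apply_moves([
  {"hand": 0.04, "tx": 0, "ty": 0, "tz": -0.004, "rx": 0, "ry": 0, "rz": 0},
  {"hand": 0.04, "tx": 0, "ty": 0, "tz": -0.01, "rx": 0, "ry": 0, "rz": 0},
  {"hand": 0.04, "tx": 0, "ty": 0, "tz": -0.02, "rx": 0, "ry": 0, "rz": 0},
  {"hand": 0.04, "tx": 0.008, "ty": 0.012, "tz": -0.006, "rx": 0, "ry": 0, "rz": 0},
  {"hand": 0.04, "tx": 0.016, "ty": 0.024, "tz": 0, "rx": 0, "ry": 0, "rz": 0},
  {"hand": 0.04, "tx": 0.02, "ty": 0.03, "tz": 0, "rx": 0, "ry": 0, "rz": 0},
  {"hand": 0.04, "tx": 0.02, "ty": 0.03, "tz": 0, "rx": 0, "ry": 0, "rz": 0},
  {"hand": 0.04, "tx": 0.02, "ty": 0.03, "tz": 0, "rx": 0, "ry": 0, "rz": 0},
  {"hand": 0.04, "tx": 0.016, "ty": 0.024, "tz": 0, "rx": 0, "ry": 0, "rz": 0},
  {"hand": 0.04, "tx": 0.01, "ty": 0.014, "tz": 0, "rx": 0, "ry": 0, "rz": 0},
])

```text
clock: 18.85
position: [610.9, 118.6, 79.4]
orientation: [[-0.001, 1.0, -0.0], [1.0, 0.001, 0.0], [0.0, -0.0, -1.0]]
force: [0.3, -1.4, -0.8]
width: 0.648
finger_force: 30.0
```

Call:
apply_moves([
  {"hand": 0.04, "tx": 0, "ty": 0, "tz": 0, "rx": 0, "ry": 0, "rz": 0},
  {"hand": 0.04, "tx": 0, "ty": 0, "tz": 0.01, "rx": 0, "ry": 0, "rz": 0},
  {"hand": 0.04, "tx": 0, "ty": 0, "tz": 0.02, "rx": 0, "ry": 0, "rz": 0},
  {"hand": 0.04, "tx": 0, "ty": 0, "tz": 0.02, "rx": 0, "ry": 0, "rz": 0},
  {"hand": 0.04, "tx": 0, "ty": 0, "tz": 0.008, "rx": 0, "ry": 0, "rz": 0},
  {"hand": 0.04, "tx": 0, "ty": 0, "tz": 0, "rx": 0, "ry": 0, "rz": 0},
  {"hand": 0.04, "tx": 0, "ty": 0, "tz": 0, "rx": 0, "ry": 0, "rz": 0},
])

```text
clock: 19.55
position: [609.5, 117.0, 22.1]
orientation: [[0.0, 1.0, 0.001], [1.0, -0.0, -0.0], [-0.0, 0.001, -1.0]]
force: [0.3, -0.0, 0.1]
width: 0.652
finger_force: 30.0
```

Run:
```python
from h import *
go(609.9,117.4,12.8)
W=cloud(capture('top'))
P=W.reshape(-1,3);P=P[(np.hypot(P[:,0]-444,P[:,1]-14)<65)&(P[:,2]>20)&(P[:,2]<36)]
print(len(P),cv2.minAreaRect(P[:,:2].astype(np.float32)) if len(P)>3 else '')
```

```text
t 19.6 pos [609.5 117.   22.1] yaw 89.98 tilt [ 6.e-01 -1.e-01 -1.e+03] tool delta [0.4 0.4 9.3] w 61.3 F [ 0.3 -0.   0.1] ff 30.0 q [ 0.1   0.34  1.44 -0.    1.36  0.1 ]
460 ((444.02813720703125, 14.429561614990234), (83.70258331298828, 52.42157745361328), 85.10826110839844)
```

Call:
apply_moves([
  {"hand": 0.04, "tx": 0, "ty": 0, "tz": 0.003, "rx": 0, "ry": 0, "rz": 0},
  {"hand": 0.04, "tx": 0, "ty": 0, "tz": 0.003, "rx": 0, "ry": 0, "rz": 0},
  {"hand": 0.04, "tx": 0, "ty": 0, "tz": 0.002, "rx": 0, "ry": 0, "rz": 0},
  {"hand": 0.04, "tx": 0, "ty": 0, "tz": 0, "rx": 0, "ry": 0, "rz": 0},
  {"hand": 0.04, "tx": 0, "ty": 0, "tz": 0, "rx": 0, "ry": 0, "rz": 0},
])

```text
clock: 20.1
position: [609.4, 117.3, 13.3]
orientation: [[-0.0, 1.0, -0.0], [1.0, 0.0, -0.0], [-0.0, -0.0, -1.0]]
force: [-0.2, 0.3, -0.8]
width: 0.651
finger_force: 30.0
```

Call:
apply_moves([
  {"hand": 0.04, "tx": 0, "ty": 0, "tz": 0.001, "rx": 0, "ry": 0, "rz": 0},
  {"hand": 0.04, "tx": 0, "ty": 0, "tz": 0, "rx": 0, "ry": 0, "rz": 0},
])

```text
clock: 20.3
position: [609.7, 117.3, 12.9]
orientation: [[-0.0, 1.0, 0.001], [1.0, 0.0, -0.0], [-0.0, 0.001, -1.0]]
force: [-1.1, 0.8, 1.5]
width: 0.653
finger_force: 30.0
```

Call:
apply_moves([
  {"hand": 0.061, "tx": 0, "ty": 0, "tz": 0.0005, "rx": 0, "ry": 0, "rz": 0},
  {"hand": 0.065, "tx": 0, "ty": 0, "tz": 0, "rx": 0, "ry": 0, "rz": 0},
  {"hand": 0.075, "tx": 0, "ty": 0, "tz": 0, "rx": 0, "ry": 0, "rz": 0},
  {"hand": 0.082, "tx": 0, "ty": 0, "tz": 0, "rx": 0, "ry": 0, "rz": 0},
  {"hand": 0.082, "tx": 0, "ty": 0, "tz": 0, "rx": 0, "ry": 0, "rz": 0},
  {"hand": 0.082, "tx": 0, "ty": 0, "tz": -0.01, "rx": 0, "ry": 0, "rz": 0},
  {"hand": 0.082, "tx": 0, "ty": 0, "tz": -0.03, "rx": 0, "ry": 0, "rz": 0},
  {"hand": 0.082, "tx": 0, "ty": 0, "tz": -0.04, "rx": 0, "ry": 0, "rz": 0},
  {"hand": 0.082, "tx": 0, "ty": 0, "tz": -0.01, "rx": 0, "ry": 0, "rz": 0},
  {"hand": 0.082, "tx": 0, "ty": 0, "tz": 0, "rx": 0, "ry": 0, "rz": 0},
])

```text
clock: 21.3
position: [611.4, 117.5, 105.4]
orientation: [[-0.0, 1.0, 0.006], [1.0, 0.0, 0.001], [0.001, 0.006, -1.0]]
force: [-0.4, -0.9, 0.6]
width: 0.871
finger_force: 0.0
```

Call:
apply_moves([
  {"hand": 0.082, "tx": -0.01, "ty": -0.016, "tz": 0, "rx": 0, "ry": 0, "rz": 0},
  {"hand": 0.082, "tx": -0.02, "ty": -0.032, "tz": 0, "rx": 0, "ry": 0, "rz": 0},
  {"hand": 0.082, "tx": -0.022, "ty": -0.036, "tz": 0, "rx": 0, "ry": 0, "rz": 0},
  {"hand": 0.082, "tx": -0.022, "ty": -0.036, "tz": 0, "rx": 0, "ry": 0, "rz": 0},
  {"hand": 0.082, "tx": -0.02, "ty": -0.032, "tz": 0, "rx": 0, "ry": 0, "rz": 0},
  {"hand": 0.082, "tx": -0.009, "ty": -0.014, "tz": 0, "rx": 0, "ry": 0, "rz": 0},
  {"hand": 0.082, "tx": 0, "ty": 0, "tz": 0, "rx": 0, "ry": 0, "rz": 0.08},
  {"hand": 0.082, "tx": 0, "ty": 0, "tz": 0, "rx": 0, "ry": 0, "rz": 0},
  {"hand": 0.082, "tx": 0, "ty": 0, "tz": 0, "rx": 0, "ry": 0, "rz": 0},
])

```text
clock: 22.2
position: [442.7, 14.4, 100.7]
orientation: [[0.078, 0.997, -0.002], [0.997, -0.078, 0.0], [0.0, -0.002, -1.0]]
force: [-0.0, -0.4, -0.0]
width: 0.875
finger_force: 0.0
```

Run:
```python
from h import *
go(444,14.4,10)
for n in ['top','scene']:
    c=capture(n);W=cloud(c)
    print(n,'roll',at(W,610,117,45,30,45))
    g=c['img'].max(2).astype(int)
    P=W.reshape(-1,3)
    # tray: floor points dark + between rim; rim points by height relative to table
    k=(np.hypot(P[:,0]-645,P[:,1]+107)<75)&(P[:,2]>1.2)&(P[:,2]<12)
    m=k.reshape(g.shape).astype(np.uint8); nn,lab,st,ce=cv2.connectedComponentsWithStats(m)
    i=1+st[1:,4].argmax();q=P[lab.ravel()==i]
    print(n,'tray',st[i],cv2.minAreaRect(q[:,:2].astype(np.float32)),'mean',q.mean(0))
```

```text
t 22.2 pos [442.7  14.4 100.7] yaw 85.5 tilt [-2.3e+00  2.0e-01 -1.0e+03] tool delta [ 0.1  1.5 90.6] w 82.2 F [-0.  -0.4 -0. ] ff 0.0 q [-0.1  -0.11  1.77 -0.    1.48 -0.02]
top roll (219, ((609.0673828125, 118.54728698730469), 31.156742095947266), np.float64(36.0))
top tray [286 168  43  40 717] ((646.7099609375, -110.14109802246094), (136.63604736328125, 121.6981430053711), 35.754638671875) mean [ 645.35720866 -108.09659998    3.96401743]
scene roll (275, ((609.0416870117188, 116.1462173461914), 32.21947479248047), np.float64(36.0))
scene tray [282 187   4   3   7] ((648.2422485351562, -47.44548034667969), (11.871999740600586, 2.407504081726074), 19.021312713623047) mean [648.84773119 -47.23853774   5.47903666]
```

Call:
apply_moves([
  {"hand": 0.082, "tx": 0, "ty": 0.001, "tz": 0.01, "rx": 0, "ry": 0, "rz": 0},
  {"hand": 0.082, "tx": 0, "ty": 0, "tz": 0.025, "rx": 0, "ry": 0, "rz": 0},
  {"hand": 0.082, "tx": 0, "ty": 0, "tz": 0.025, "rx": 0, "ry": 0, "rz": 0},
  {"hand": 0.082, "tx": 0, "ty": 0, "tz": 0.02, "rx": 0, "ry": 0, "rz": 0},
  {"hand": 0.075, "tx": 0, "ty": 0, "tz": 0.01, "rx": 0, "ry": 0, "rz": 0},
  {"hand": 0.07, "tx": 0, "ty": 0, "tz": 0, "rx": 0, "ry": 0, "rz": 0},
  {"hand": 0.065, "tx": 0, "ty": 0, "tz": 0, "rx": 0, "ry": 0, "rz": 0},
  {"hand": 0.06, "tx": 0, "ty": 0, "tz": 0, "rx": 0, "ry": 0, "rz": 0},
  {"hand": 0.057, "tx": 0, "ty": 0, "tz": 0, "rx": 0, "ry": 0, "rz": 0},
  {"hand": 0.055, "tx": 0, "ty": 0, "tz": 0, "rx": 0, "ry": 0, "rz": 0},
])

```text
clock: 23.3
position: [445.1, 14.1, 12.8]
orientation: [[0.08, 0.997, 0.002], [0.997, -0.08, -0.0], [-0.0, 0.002, -1.0]]
force: [0.4, 0.4, 0.3]
width: 0.587
finger_force: 0.0
```

Call:
apply_moves([
  {"hand": 0.053, "tx": 0, "ty": 0, "tz": 0, "rx": 0, "ry": 0, "rz": 0},
  {"hand": 0.051, "tx": 0, "ty": 0, "tz": 0, "rx": 0, "ry": 0, "rz": 0},
  {"hand": 0.048, "tx": 0, "ty": 0, "tz": 0, "rx": 0, "ry": 0, "rz": 0},
  {"hand": 0.04, "tx": 0, "ty": 0, "tz": 0, "rx": 0, "ry": 0, "rz": 0},
  {"hand": 0.03, "tx": 0, "ty": 0, "tz": 0, "rx": 0, "ry": 0, "rz": 0},
  {"hand": 0.03, "tx": 0, "ty": 0, "tz": 0, "rx": 0, "ry": 0, "rz": 0},
])

```text
clock: 23.9
position: [444.7, 14.2, 12.3]
orientation: [[0.08, 0.997, 0.001], [0.997, -0.08, -0.0], [-0.0, 0.001, -1.0]]
force: [-0.8, -0.1, 3.7]
width: 0.552
finger_force: 30.0
```

Call:
apply_moves([
  {"hand": 0.03, "tx": 0, "ty": 0, "tz": -0.004, "rx": 0, "ry": 0, "rz": 0},
  {"hand": 0.03, "tx": 0, "ty": 0, "tz": -0.01, "rx": 0, "ry": 0, "rz": 0},
  {"hand": 0.03, "tx": 0, "ty": 0, "tz": -0.02, "rx": 0, "ry": 0, "rz": 0},
  {"hand": 0.03, "tx": 0, "ty": 0, "tz": -0.006, "rx": 0, "ry": 0, "rz": 0},
  {"hand": 0.03, "tx": 0, "ty": 0, "tz": 0, "rx": 0, "ry": 0, "rz": -0.1},
  {"hand": 0.03, "tx": 0, "ty": 0, "tz": 0, "rx": 0, "ry": 0, "rz": -0.12},
  {"hand": 0.03, "tx": 0, "ty": 0, "tz": 0, "rx": 0, "ry": 0, "rz": -0.14},
  {"hand": 0.03, "tx": 0, "ty": 0, "tz": 0, "rx": 0, "ry": 0, "rz": -0.12},
  {"hand": 0.03, "tx": 0, "ty": 0, "tz": 0, "rx": 0, "ry": 0, "rz": -0.1},
  {"hand": 0.03, "tx": 0, "ty": 0, "tz": 0, "rx": 0, "ry": 0, "rz": 0},
])

```text
clock: 24.9
position: [444.3, 14.2, 51.8]
orientation: [[-0.479, 0.878, -0.0], [0.878, 0.479, -0.0], [0.0, -0.0, -1.0]]
force: [0.4, 0.7, -1.2]
width: 0.552
finger_force: 30.0
```

```bash
python3 -c "
from h import *
go(646,-108,50)"
```

```text
t 24.9 pos [444.3  14.2  51.8] yaw 118.63 tilt [-2.e-01 -1.e-01 -1.e+03] tool delta [-203.9  118.5    1.8] w 51.9 F [ 0.4  0.7 -1.2] ff 30.0 q [-0.1  -0.06  1.84 -0.    1.37 -0.6 ]
```

Call:
apply_moves([
  {"hand": 0.03, "tx": -0.012, "ty": 0.007, "tz": 0, "rx": 0, "ry": 0, "rz": 0},
  {"hand": 0.03, "tx": -0.024, "ty": 0.014, "tz": 0, "rx": 0, "ry": 0, "rz": 0},
  {"hand": 0.03, "tx": -0.032, "ty": 0.0185, "tz": 0, "rx": 0, "ry": 0, "rz": 0},
  {"hand": 0.03, "tx": -0.032, "ty": 0.0185, "tz": 0, "rx": 0, "ry": 0, "rz": 0},
  {"hand": 0.03, "tx": -0.032, "ty": 0.0185, "tz": 0, "rx": 0, "ry": 0, "rz": 0},
  {"hand": 0.03, "tx": -0.032, "ty": 0.0185, "tz": 0, "rx": 0, "ry": 0, "rz": 0},
  {"hand": 0.03, "tx": -0.025, "ty": 0.0145, "tz": 0, "rx": 0, "ry": 0, "rz": 0},
  {"hand": 0.03, "tx": -0.015, "ty": 0.009, "tz": 0, "rx": 0, "ry": 0, "rz": 0},
  {"hand": 0.03, "tx": 0, "ty": 0, "tz": 0, "rx": 0, "ry": 0, "rz": 0},
  {"hand": 0.03, "tx": 0, "ty": 0, "tz": 0, "rx": 0, "ry": 0, "rz": 0},
])

```text
clock: 25.9
position: [646.2, -108.3, 51.1]
orientation: [[-0.478, 0.878, -0.001], [0.878, 0.478, 0.0], [0.001, -0.001, -1.0]]
force: [0.2, 0.4, -0.6]
width: 0.551
finger_force: 30.0
```

Call:
apply_moves([
  {"hand": 0.03, "tx": 0, "ty": 0, "tz": 0.01, "rx": 0, "ry": 0, "rz": 0},
  {"hand": 0.03, "tx": 0, "ty": 0, "tz": 0.01, "rx": 0, "ry": 0, "rz": 0},
  {"hand": 0.03, "tx": 0, "ty": 0, "tz": 0.004, "rx": 0, "ry": 0, "rz": 0},
  {"hand": 0.03, "tx": 0, "ty": 0, "tz": 0, "rx": 0, "ry": 0, "rz": 0},
  {"hand": 0.03, "tx": 0, "ty": 0, "tz": 0, "rx": 0, "ry": 0, "rz": 0},
])

```text
clock: 26.4
position: [646.0, -107.7, 27.9]
orientation: [[-0.48, 0.877, -0.0], [0.877, 0.48, 0.0], [0.0, -0.0, -1.0]]
force: [0.3, -0.2, -1.0]
width: 0.552
finger_force: 30.0
```

Run:
```python
from h import *
go(646,-108,15.3)
c=capture('scene');cv2.imwrite('pics/s5.png',cv2.resize(c['img'][145:215,260:350],None,fx=7,fy=7,interpolation=cv2.INTER_CUBIC))
```

```text
t 26.4 pos [ 646.  -107.7   27.9] yaw 118.66 tilt [-3.e-01  0.e+00 -1.e+03] tool delta [-0.2 -0.1 12.6] w 51.9 F [ 0.3 -0.2 -1. ] ff 30.0 q [-0.25  0.41  1.34 -0.    1.4  -0.75]
```

View pics/s5.png

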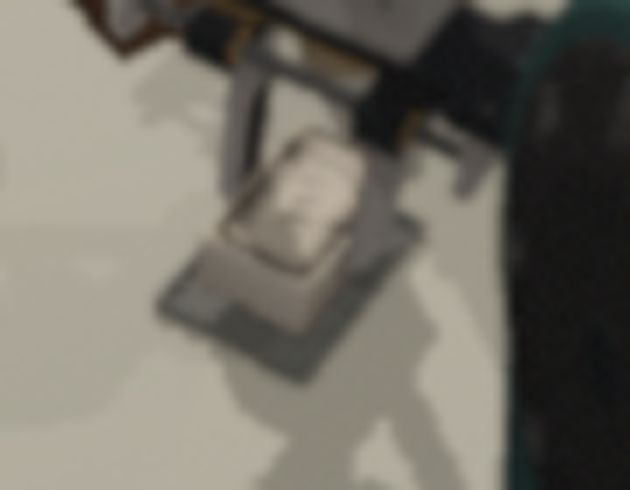

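The carton, at about (300,210), is aligned over the tray, whose near corner is at (303,380). I lower it.

Call:
apply_moves([
  {"hand": 0.03, "tx": 0, "ty": 0, "tz": 0.004, "rx": 0, "ry": 0, "rz": 0},
  {"hand": 0.03, "tx": 0, "ty": 0, "tz": 0.004, "rx": 0, "ry": 0, "rz": 0},
  {"hand": 0.03, "tx": 0, "ty": 0, "tz": 0.003, "rx": 0, "ry": 0, "rz": 0},
  {"hand": 0.03, "tx": 0, "ty": 0, "tz": 0, "rx": 0, "ry": 0, "rz": 0},
  {"hand": 0.03, "tx": 0, "ty": 0, "tz": 0, "rx": 0, "ry": 0, "rz": 0},
])

```text
clock: 26.95
position: [646.1, -108.0, 16.7]
orientation: [[-0.479, 0.878, -0.0], [0.878, 0.479, 0.0], [0.0, -0.0, -1.0]]
force: [-0.3, -0.4, -0.6]
width: 0.549
finger_force: 30.0
```

Call:
apply_moves([
  {"hand": 0.03, "tx": 0, "ty": 0, "tz": 0.001, "rx": 0, "ry": 0, "rz": 0},
  {"hand": 0.03, "tx": 0, "ty": 0, "tz": 0, "rx": 0, "ry": 0, "rz": 0},
])

```text
clock: 27.15
position: [646.3, -108.0, 16.0]
orientation: [[-0.479, 0.878, 0.0], [0.878, 0.479, -0.0], [-0.0, 0.0, -1.0]]
force: [0.3, 0.3, -1.2]
width: 0.551
finger_force: 30.0
```

Call:
apply_moves([
  {"hand": 0.03, "tx": 0, "ty": 0, "tz": 0.001, "rx": 0, "ry": 0, "rz": 0},
  {"hand": 0.03, "tx": 0, "ty": 0, "tz": 0, "rx": 0, "ry": 0, "rz": 0},
])

```text
clock: 27.35
position: [646.6, -108.1, 15.4]
orientation: [[-0.479, 0.878, 0.001], [0.878, 0.479, -0.0], [-0.001, 0.001, -1.0]]
force: [-0.7, -0.4, 1.0]
width: 0.55
finger_force: 30.0
```

Call:
apply_moves([
  {"hand": 0.051, "tx": 0, "ty": 0, "tz": 0.0005, "rx": 0, "ry": 0, "rz": 0},
  {"hand": 0.055, "tx": 0, "ty": 0, "tz": 0, "rx": 0, "ry": 0, "rz": 0},
  {"hand": 0.065, "tx": 0, "ty": 0, "tz": 0, "rx": 0, "ry": 0, "rz": 0},
  {"hand": 0.075, "tx": 0, "ty": 0, "tz": 0, "rx": 0, "ry": 0, "rz": 0},
  {"hand": 0.075, "tx": 0, "ty": 0, "tz": 0, "rx": 0, "ry": 0, "rz": 0},
  {"hand": 0.075, "tx": 0, "ty": 0, "tz": -0.01, "rx": 0, "ry": 0, "rz": 0},
  {"hand": 0.075, "tx": 0, "ty": 0, "tz": -0.03, "rx": 0, "ry": 0, "rz": 0},
  {"hand": 0.075, "tx": 0, "ty": 0, "tz": -0.04, "rx": 0, "ry": 0, "rz": 0},
  {"hand": 0.075, "tx": 0, "ty": 0, "tz": -0.04, "rx": 0, "ry": 0, "rz": 0},
  {"hand": 0.075, "tx": 0, "ty": 0, "tz": -0.01, "rx": 0, "ry": 0, "rz": 0},
])

```text
clock: 28.35
position: [649.2, -108.7, 152.1]
orientation: [[-0.479, 0.877, 0.011], [0.878, 0.48, -0.003], [-0.008, 0.009, -1.0]]
force: [0.9, 0.1, 0.2]
width: 0.797
finger_force: 0.0
```

Call:
apply_moves([
  {"hand": 0.075, "tx": 0.006, "ty": -0.02, "tz": 0, "rx": 0, "ry": 0, "rz": 0},
  {"hand": 0.075, "tx": 0.015, "ty": -0.035, "tz": 0, "rx": 0, "ry": 0, "rz": 0},
  {"hand": 0.075, "tx": 0.015, "ty": -0.035, "tz": 0, "rx": 0, "ry": 0, "rz": 0},
  {"hand": 0.075, "tx": 0.015, "ty": -0.035, "tz": 0, "rx": 0, "ry": 0, "rz": 0},
  {"hand": 0.075, "tx": 0.015, "ty": -0.035, "tz": 0, "rx": 0, "ry": 0, "rz": 0},
  {"hand": 0.075, "tx": 0.015, "ty": -0.035, "tz": 0, "rx": 0, "ry": 0, "rz": 0},
  {"hand": 0.075, "tx": 0.015, "ty": -0.02, "tz": 0, "rx": 0, "ry": 0, "rz": 0},
  {"hand": 0.075, "tx": 0, "ty": 0, "tz": 0, "rx": 0, "ry": 0, "rz": 0},
  {"hand": 0.075, "tx": 0, "ty": 0, "tz": 0, "rx": 0, "ry": 0, "rz": 0},
])

```text
clock: 29.25
position: [411.8, -126.9, 144.6]
orientation: [[-0.479, 0.878, 0.001], [0.878, 0.479, -0.0], [-0.001, 0.001, -1.0]]
force: [-0.1, 0.4, 0.6]
width: 0.8
finger_force: 0.0
```

Run:
```python
from h import *
go(0,0,0)
for n in ['top','scene']:
    c=capture(n);W=cloud(c);P=W.reshape(-1,3)
    q=P[(np.hypot(P[:,0]-646,P[:,1]+108)<65)&(P[:,2]>24)&(P[:,2]<40)]
    print(n,'carton',cv2.minAreaRect(q[:,:2].astype(np.float32)),np.median(q[:,2]),'\n weight',at(W,457,-263,25,35,60),'\n pot',at(W,470,273,30,35,52),'\n roll',at(W,610,117,45,30,45))
    cv2.imwrite(f'pics/{n}6.png',cv2.resize(c['img'][130:290,130:400] if n=='top' else c['img'][140:310,130:410],None,fx=2.8,fy=2.8,interpolation=cv2.INTER_CUBIC))
```

```text
t 29.2 pos [ 411.8 -126.9  144.6] yaw 118.63 tilt [ 1.4e+00 -4.0e-01 -1.0e+03] tool delta [ 308.9 -300.8  144. ] w 75.2 F [-0.1  0.4  0.6] ff 0.0 q [-0.43 -0.16  1.73  0.    1.57 -0.93]
top carton ((645.562255859375, -107.70521545410156), (52.883628845214844, 84.10617065429688), 27.904619216918945) 32.79367010967642 
 weight 0 
 pot (165, ((469.72210693359375, 273.9057922363281), 22.12548828125), np.float64(41.8)) 
 roll (220, ((608.8777465820312, 118.51515197753906), 30.86318016052246), np.float64(36.6))
scene carton ((645.0410766601562, -109.47718811035156), (52.91693878173828, 86.31700897216797), 28.32436752319336) 32.58751292917863 
 weight (12, ((456.1786804199219, -262.1106872558594), 5.9991631507873535), np.float64(39.6)) 
 pot (244, ((470.142333984375, 273.1507263183594), 21.623565673828125), np.float64(41.2)) 
 roll (277, ((609.44140625, 117.41763305664062), 31.894834518432617), np.float64(36.1))
```

View pics/top6.png

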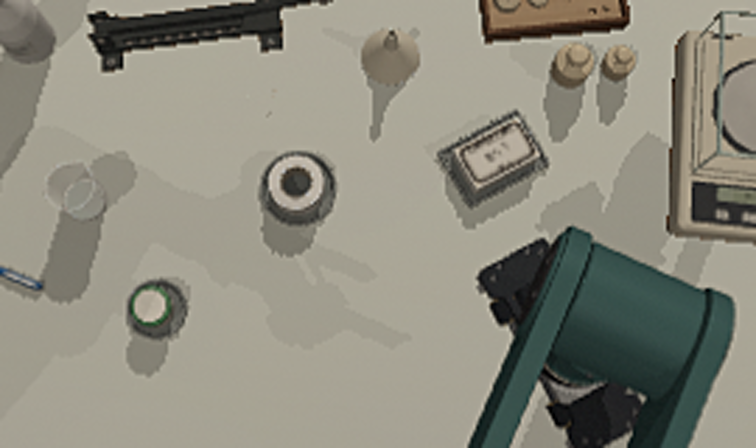

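View pics/scene6.png

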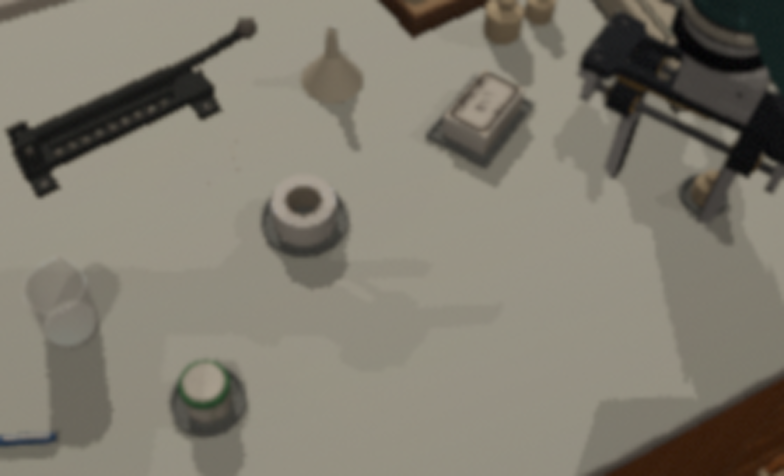

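Both views show all four things upright in their holders: pot at (150,308), roll (297,187) and carton (497,158) in the top view, and the weight at (705,190) in the scene view. The beaker and funnel are unmoved and the gripper is clear, so I hand in.

```bash
python3 -c "
from plant import bot
print(bot.hand_in())"
```

```text
the job is handed in; nothing more can be done
None
```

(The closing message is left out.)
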